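Square a aluminium tube against the rail of a tack-weld fixture

TASK

Push the loose aluminium tube across the worktop, without lifting it, until it lies home in the welding fixture: its long face flat along the rail so that both sprung feeler pins are pushed right in, and its left end butted against the end stop. Feel for the contact and push gently, never ramming the fixture, as the rail's setting is not known exactly; do not touch the fixture with the gripper, leave the other things where they are, and let go.

Things in the scene. Friction and masses are not known exactly. Their poses are not given: they have to be found in the camera images.
- tube: Loose rectangular aluminium tube, 280 mm long, 60 mm wide, 30 mm high, black plugs in both ends, 0.4 to 0.6 kg, lying flat on the worktop. Origin: mid-length, lower edge of the long face that goes to the rail, on the worktop. y along its length to its left end; x out of that face, towards the rail; z up. It fills x -60 to 0 mm. Centre of mass x -30 mm. It drags with 3 to 8 N; pushed low down it does not tip.
- tube_end (a point): Middle of the tube's left end at its foot, the end that goes to the stop: the point (-30 mm, 140 mm, 0) of the tube's own frame.
- fixture: Dark steel fixture bolted to the worktop, with an aluminium rail 190 mm long (y -95 to +95 mm), 8 to 34 mm above the worktop. x: the way the tube is pushed onto the rail; y: along the rail, left; z up. Origin on the worktop at mid-rail, mid-setting. The rail's flat face (towards -x) is clamped anywhere from x = -20 to +20 mm, unreported, new each time, and does not give way to a push.
- stop_face (a point): On the end stop's face at its foot, at (-30 mm, 115 mm, 0) of the fixture's frame; the face looks to the fixture's -y. The stop is a block that fills x -75 to +72 mm, y 115 to 131 mm, 36 mm high with bolt heads to 40 mm.
- holddown_tip (a point): Front end of the fixed hold-down arm that juts out over the middle of the rail, at (-50 mm, 0, 60 mm) of the fixture's frame. The arm is 22 mm wide, 54 to 66 mm above the worktop, its rubber foot down to 48 mm, and runs back to its post behind the rail. The tube passes below it; keep the gripper clear of it by pushing on either side.
- pin_left (a joint): Round-nosed sprung feeler pin, 10 mm thick, in the rail at y = +45 mm, 17 mm above the worktop: how far it is pushed in, m. 0: stands 6 mm proud of the rail's face, 0.006: flush. The spring is light (under 1 N) and pushes it out again when the tube leaves.
- pin_right (a joint): The same kind of pin at y = -45 mm.
- pliers: Needle-nose pliers, 153 x 50 x 13 mm, to the left of the work. Origin at the centre of the underside. It is not part of the job and stays where it is.
- tape: Roll of masking tape, 96 mm across, 24 mm high, to the right. Origin at the centre of the underside. It is not part of the job and stays where it is.
- nozzle: Copper welding nozzle, 26 mm thick, 32 mm high, upright, on the near left. Origin at the centre of the underside. It is not part of the job and stays where it is.
- lens_case: Round lens case, 47 mm across, 17 mm high, behind to the right. Origin at the centre of the underside. It is not part of the job and stays where it is.

How it is judged (in metres and radians):
At the end, for the whole second after the job is handed in: The tube lies at rest flat on the worktop along the rail: both feeler pins pushed in to within 1.8 mm of flush, parallel to the rail within 2 degrees, and its left end within 3 mm of the end stop's face (value of joint each of pin_left, pin_right above 0.0042 m and y of tube_end in the frame of fixture between 0.112 and 0.118 m and angle between the y axis of tube and the y axis of fixture, either way round below 0.035 rad and angle between tube's own z axis and vertical below 0.05 rad and height (world z) of tube below 0.005 m and linear speed of tube below 0.01 m/s); the robot touches nothing.
It fails at once if The tube was pressed against the fixture with more than 25 N (contact force between tube and fixture above 25 N).
It fails at once if The tube was lifted or tipped instead of slid (more than 15 mm or 0.3 rad) (height (world z) of tube above 0.015 m or angle between tube's own z axis and vertical above 0.3 rad).
It fails at once if The gripper or arm touched the fixture (over 3 N) (contact force between any of the fingers, the arm and fixture above 3 N).
It fails at once if Another thing on the worktop was moved by more than 25 mm (distance of any of pliers, tape, nozzle, lens_case from where it was at the start of the episode above 0.025 m).
It also fails if it takes over 67 s, if anything falls off the work surface, if the arm or the gripper's body presses on something with over 40 N, if the wrist force passes 120 N, or if a joint passes its speed limit or range.

ROBOT

A 6-joint arm with a two-finger parallel gripper is mounted at the origin on a cart in front of the work surface, level with it; the furniture and walls round the work are solid. World frame = base frame: x ahead of the robot, y to its left, z up, the work surface at z = 0. Lengths are in mm, angles in degrees, forces in N, time in s.
With the tool pointing down it reaches from about 300 to 850 mm from the base axis. Payload 4.2 kg.
Tool frame: the origin (TCP) lies at the very end of the fingers, on their centre line; the grasp point (between the pads) lies 19 mm behind it; z points along the fingers, y is the direction in which the jaws open and shut (so a half turn about z gives the same grasp; the last joint's range is limited). The gripper opens to 91 mm and grips with 3 to 60 N. Pads are 32 mm wide; open, the fingers measure 118 mm over their backs; the gripper's body (76 mm by 178 mm) begins 60 mm behind the grasp point.
Start: joints at [64.973, 18.312, 89.639, -0, 72.044, -1.146], TCP at [232.785, 525.789, 213.976] pointing down, gripper open.
Joint ranges: [-177.97, 177.97], [-48.28, 115.42], [12.27, 149.76], [-77.06, 257.06], [2.81, 150.46], [-146.56, 146.56]. Speed limits (degrees/s): [147.25, 147.25, 180, 180, 180, 180].

INTERFACE

Orientations are given as [roll, pitch, yaw] about the fixed x, y, z axes, in that order (R = Rz(yaw) Ry(pitch) Rx(roll)).
In Python, from workcell import env gives the robot as it stands. The module is installed in compiled form; this text tells all that it offers.
- The arm moves only by the tool arm_command, never from a script. Its argument "targets" is a list of rows, each a list of 5 numbers: the closure, from 0 (fully open) to 1 (shut), then the shift along the tool's x, y, z each as a share of 50 cm, from -1 to 1, then the turn about the tool's z as a share of pi/4 rad, from -1 to 1. A call has 1 to 8 rows; each row is the pose to reach, as a shift and turn from the pose measured when the call began, along the tool's axes at that moment; what a row does not reach only later rows make up. A row lasts 1/12 s, in which the tool goes at most 41.7 mm and 7.16 degrees, less where a joint would pass 70% of its speed; a pose out of reach is approached as far as the arm can. A call with a number of a shift or a turn outside -1 to 1 is refused whole. A call with a gripper value outside its range is refused whole. The fingers move at their own pace and stop on an object; "squeeze" is the grip in N (left out, the last holds). Time passes only in rows, so rows that repeat a pose let the fingers close. It gives the time, the measured TCP pose, the force and the opening at its end, in the units of the state.
- env.state(): the state, without advancing time (a new reading comes with each control period).
- env.grab_frame(name): name is "scene" or "top" or "wrist"; returns the picture (400x640x3 uint8, red, green, blue); there is no depth.
- env.camera_params(name): a dict with "camera_matrix" (3x3 intrinsics, pixels), "R" (3x3) and "t" (3): a world point X has camera coordinates R X + t; the wrist camera has in their place "hand_eye" (4x4, takes a point from camera to tool coordinates, whose origin is the TCP and whose axes are the flange's). Camera axes: x right, y down, z forward; pixel columns grow to the right and rows downward; lengths in mm; the calibration is good to about 2 mm. A picture is of the moment at which its call begins: read the wrist's pose just before it. camera_params takes no time and is no camera call.
- env.job_done(): hands the job in, once; it reports no verdict.
The state is a dict: "time_s": time; "qpos": joint angles; "qvel": joint speeds; "effort": joint torques, N m; "ee_pos": TCP position; "ee_rot": TCP orientation; "force": force on the tool from outside, world axes, zero at the start; "torque": the same for the moment, N m; "gripper_width": finger opening in mm.
Only numpy, scipy, OpenCV 4.12 (cv2) and the standard library are available. Lean on these libraries where they do the work, as an engineer would, in place of code of your own. Each camera call takes 0.05 s, during which the arm holds its last target.

## Working session

There is one attempt and no reset: what is moved stays moved. The work goes in short steps, Python scripts to look and compute and a tool call to move; the robot and the scene stay as the last step left them, time stands still between calls to the robot, and variables do not carry over. Pictures are saved under pics/ and viewed, and the job is handed in when it is done.

Besides the shell and the picture viewer there is one more tool, called after "Request:" by a JSON object that holds its "method" and its "body", one argument or row to a line. arm_command: Moves the arm, as the interface text tells. Shift numbers are shares of 50 cm and turn numbers shares of pi/4 rad, none past 1 either way. Its arguments: {"type":"object","properties":{"targets":{"type":"array"},"squeeze":{"type":"number"}},"required":["targets"]}

```bash
mkdir -p pics
python3 - <<'E'
from workcell import env
import cv2
s=env.state();print(s)
for n in ["scene","top","wrist"]:
    im=env.grab_frame(n);cv2.imwrite(f"pics/{n}0.png",im[:,:,::-1]);p=env.camera_params(n);print(n,p)
E
```

```text
{'time_s': 0.0, 'qpos': array([ 6.49735682e+01,  1.83516694e+01,  8.97068342e+01,  2.68802512e-04,
        7.20433495e+01, -1.14445120e+00]), 'qvel': array([ 0.03834688, -0.19296718,  0.01677855, -0.02044781,  0.14303632,
       -0.00984318]), 'effort': array([ 1.05893843e-03, -4.12481439e+01, -2.31975317e+01,  7.28901615e-02,
        4.59188386e-02, -1.13041083e-04]), 'ee_pos': array([232.56099193, 525.31653788, 213.11709552]), 'ee_rot': array([-1.79898172e+02, -2.28983377e-03,  1.56117934e+02]), 'force': array([0.17670762, 0.06435443, 0.45593594]), 'torque': array([ 0.03331918, -0.02962171,  0.00104063]), 'gripper_width': 91.23407247476456}
scene {'camera_matrix': array([[423.84090467,   0.        , 323.92821528],
       [  0.        , 423.84090467, 196.89717945],
       [  0.        ,   0.        ,   1.        ]]), 'R': array([[ 0.71774774, -0.69602973,  0.01951392],
       [-0.43897097, -0.47406683, -0.76325955],
       [ 0.54050224,  0.53926177, -0.64579724]]), 't': array([-411.05569624,  289.73621729,  885.11728893])}
top {'camera_matrix': array([[385.14228393,   0.        , 32
[... 159 characters left out ...]
07562326],
       [-0.9909944 , -0.00161286, -0.13389361],
       [ 0.13362721, -0.076093  , -0.98810608]]), 't': array([ -12.91269781,  586.27449835, 1125.1380615 ])}
wrist {'camera_matrix': array([[353.58439022,   0.        , 318.90347175],
       [  0.        , 353.58439022, 199.79640861],
       [  0.        ,   0.        ,   1.        ]]), 'hand_eye': array([[ 1.75014576e-04, -9.61380098e-01, -2.75224048e-01,
         7.75233529e+01],
       [ 9.99999758e-01,  3.53663740e-04, -5.99477949e-04,
         4.48774968e-01],
       [ 6.73662935e-04, -2.75223877e-01,  9.61379927e-01,
        -1.71098756e+02],
       [ 0.00000000e+00,  0.00000000e+00,  0.00000000e+00,
         1.00000000e+00]])}
```

View pics/top0.png

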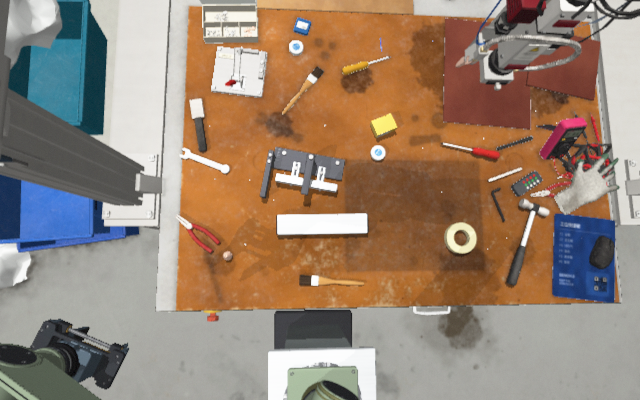

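View pics/scene0.png

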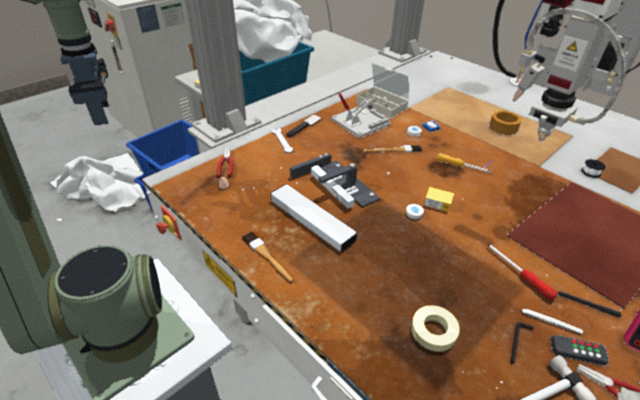

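View pics/wrist0.png

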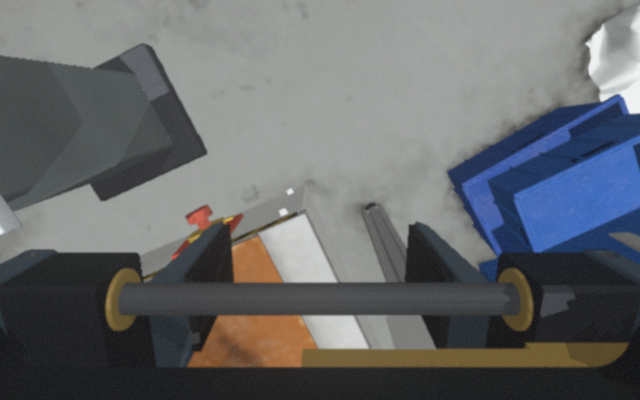

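Run:
```python
import cv2
im=cv2.imread("pics/top0.png")[135:255,250:390];cv2.imwrite("pics/topz.png",cv2.resize(im,None,fx=5,fy=5,interpolation=cv2.INTER_CUBIC))
im=cv2.imread("pics/scene0.png")[140:260,255:395];cv2.imwrite("pics/scenez.png",cv2.resize(im,None,fx=5,fy=5,interpolation=cv2.INTER_CUBIC))
```

```text
(no output)
```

View pics/topz.png

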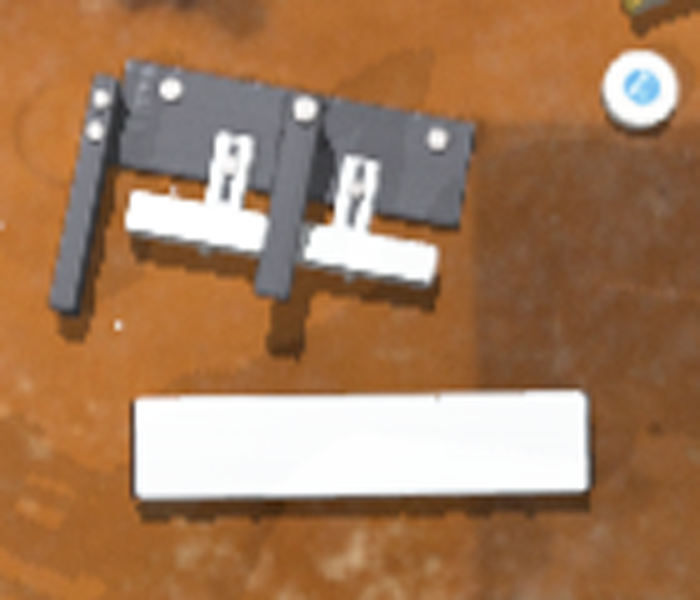

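View pics/scenez.png

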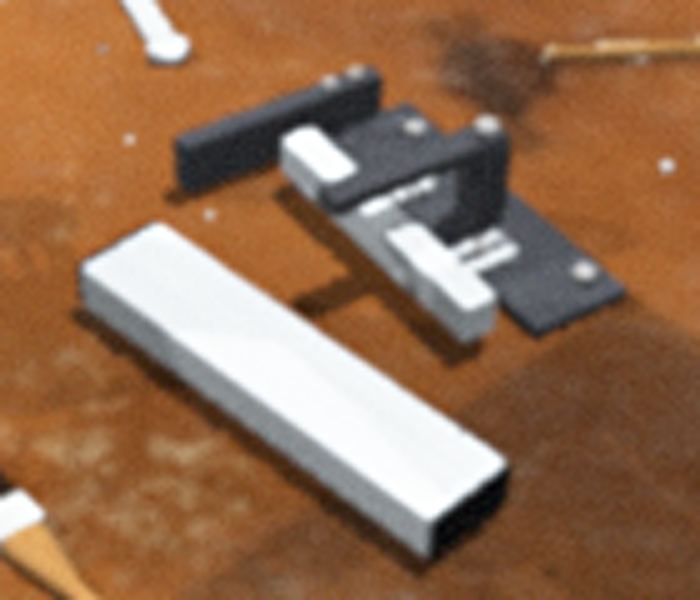

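```bash
cat > h.py <<'E'
from workcell import env
import numpy as np, cv2
def ray(cam,u,v,z):
    p=env.camera_params(cam);K,R,t=p["camera_matrix"],np.array(p["R"]),np.array(p["t"])
    C=-R.T@t; d=R.T@np.linalg.inv(K)@np.array([u,v,1.0])
    return (C+d*(z-C[2])/d[2])
def zt(pts,z,x0=250,y0=135,s=5,cam="top"):
    return np.array([ray(cam,(u+.5)/s-.5+x0,(v+.5)/s-.5+y0,z) for u,v in pts])
E
python3 - <<'E'
from h import *
np.set_printoptions(precision=1,suppress=True)
p=env.camera_params("top");print("C",-p["R"].T@p["t"])
im=cv2.imread("pics/top0.png");m=(im.min(2)>200).astype(np.uint8)
cs,_=cv2.findContours(m,0,2)
for c in cs:
    if cv2.contourArea(c)>150:
        r=cv2.minAreaRect(c);b=cv2.boxPoints(r);print(r);
        for q in b: print(q,ray("top",*q,30),ray("top",*q,34))
print("tube",zt([(135,399),(586,392),(589,492),(135,496)],30))
def ang(a):d=a[0]-a[-1];print(np.degrees(np.arctan2(d[1],d[0])))
r=zt([(127,228),(435,285)],34);print("railnear",r);ang(r)
s=zt([(119,88),(76,312)],36);print("stop",s);ang(s)
print("stop left/near",zt([(50,307),(76,312)],36))
h=zt([(258,293),(290,296)],66);print("hd",h, zt([(305,108)],66));
base=zt([(127,60),(473,123)],10);print("base",base);ang(base)
print("scene tube",zt([(157,224),(508,465),(430,517),(82,268)],30,255,140,5,"scene"))
print("scene stop top near",zt([(177,145),(190,152),(382,72)],36,255,140,5,"scene"))
print("scene rail",zt([(283,150),(310,187),(470,310),(495,297)],34,255,140,5,"scene"))
print("scene hd",zt([(325,190),(345,200)],66,255,140,5,"scene"))
E
```

```text
C [ 430.5   73.7 1191.2]
((321.4999694824219, 373.4999694824219), (106.99998474121094, 50.99999237060547), 0.0)
[268. 399.] [ 26.4 155.2  30. ] [ 27.8 155.   34. ]
[268. 348.] [164.6 156.9  30. ] [165.5 156.6  34. ]
[375. 348.] [ 156.5 -153.9   30. ] [ 157.4 -153.2   34. ]
[375. 399.] [  15.6 -150.3   30. ] [  17.  -149.6   34. ]
((22.6512451171875, 270.0160217285156), (11.155485153198242, 32.45232009887695), 17.35402488708496)
[ 12.5 283.8] [355.4 867.4  30. ] [355.7 864.7  34. ]
[ 22.2 252.9] [441.2 849.7  30. ] [441.1 847.   34. ]
[ 32.8 256.2] [431.6 820.3  30. ] [431.6 817.7  34. ]
[ 23.1 287.2] [345.9 838.4  30. ] [346.2 835.8  34. ]
((8.5, 254.5), (21.0, 17.0), 90.0)
[ -0. 244.] [466.5 911.3  30. ] [466.4 908.4  34. ]
[ 17. 244.] [466.2 865.9  30. ] [466.1 863.1  34. ]
[ 17. 265.] [407.4 860.4  30. ] [407.4 857.6  34. ]
[  0. 265.] [407.9 905.5  30. ] [407.9 902.6  34. ]
((321.5052185058594, 223.36424255371094), (19.740842819213867, 89.24803161621094), 89.18154907226562)
[276.7 214.1] [550.7 135.3  30. ] [550.3 135.1  34. ]
[366.  212.9] [ 554.4 -136.2   30. ] [ 554.  -135.5  
[... 3696 characters left out ...]
 30. ]
 [ 491.7  135.2   30. ]]
railnear [[653.7 141.2  34. ]
 [619.4 -46.1  34. ]]
79.61817278934934
stop [[740.4 146.8  36. ]
 [601.9 171.   36. ]]
-9.942719445947498
stop left/near [[604.8 186.6  36. ]
 [601.9 171.   36. ]]
hd [[609.   62.2  66. ]
 [607.3  43.4  66. ]] [[721.3  34.2  66. ]]
base [[765.4 143.6  10. ]
 [727.2 -74.   10. ]]
80.04604469192576
scene tube [[ 547.1  133.    30. ]
 [ 551.  -140.6   30. ]
 [ 495.4 -138.7   30. ]
 [ 490.1  131.2   30. ]]
scene stop top near [[600.8 177.5  36. ]
 [601.9 166.8  36. ]
 [747.2 148.7  36. ]]
scene rail [[646.4 132.3  34. ]
 [633.2  94.5  34. ]
 [621.7 -46.7  34. ]
 [640.  -48.6  34. ]]
scene hd [[608.8  56.7  66. ]
 [610.7  42.3  66. ]]
```

```bash
cat >> h.py <<'E'
O=np.array([656.6,44.0]);A=np.radians(-10.0)
X=np.array([np.cos(A),np.sin(A)]);Y=np.array([-np.sin(A),np.cos(A)])
def tofix(p): d=np.array(p[:2])-O;return np.array([d@X,d@Y])
def w(fx,fy): return O+fx*X+fy*Y
def go(x,y,z,yaw=170):
    from scipy.spatial.transform import Rotation as Ro
    s=env.state();R=Ro.from_euler("xyz",s["ee_rot"],degrees=True).as_matrix()
    d=R.T@(np.array([x,y,z])-s["ee_pos"])/500
    t=-((yaw-s["ee_rot"][2]+180)%360-180)/45
    print("t",round(s["time_s"],2),"pos",s["ee_pos"].round(1),"rot",s["ee_rot"].round(1),"F",s["force"].round(1),"fix",tofix(s["ee_pos"]).round(1),"row",d.round(4),round(t,3))
E
python3 -c "
from h import *
go(448,12,150)"
```

```text
t 0.15 pos [232.6 525.4 213.3] rot [-179.9   -0.   156.1] F [-0.1  0.2 -0.3] fix [-501.1  400.5] row [-0.8096 -0.7644  0.1276] -0.308
```

Request:
{"method": "arm_command", "body": {
  "targets": [
    [0, -0.81, -0.764, 0.12, -0.308],
    [0, -0.81, -0.764, 0.12, -0.308],
    [0, -0.81, -0.764, 0.12, -0.308],
    [0, -0.81, -0.764, 0.12, -0.308],
    [0, -0.81, -0.764, 0.12, -0.308],
    [0, -0.81, -0.764, 0.12, -0.308],
    [0, -0.81, -0.764, 0.12, -0.308],
    [0, -0.81, -0.764, 0.12, -0.308]
  ]
}}

```text
time_s: 0.82
ee_pos: [361.1, 218.3, 178.0]
ee_rot: [-179.9, -0.0, 170.0]
force: [1.0, 0.2, 0.1]
gripper_width: 91.0
```

```bash
python3 -c "
from h import *
go(448,12,100)"
```

```text
t 0.82 pos [361.1 218.3 178. ] rot [-179.9   -0.   170. ] F [1.  0.2 0.1] fix [-321.3  120.3] row [-0.2427 -0.376   0.1564] 0.0
```

Request:
{"method": "arm_command", "body": {
  "targets": [
    [0, -0.243, -0.376, 0.156, 0],
    [0, -0.243, -0.376, 0.156, 0],
    [0, -0.243, -0.376, 0.156, 0],
    [0, -0.243, -0.376, 0.156, 0],
    [0, -0.243, -0.376, 0.156, 0],
    [0, -0.243, -0.376, 0.156, 0],
    [0, -0.243, -0.376, 0.156, 0],
    [0, -0.243, -0.376, 0.156, 0]
  ]
}}

```text
time_s: 1.48
ee_pos: [447.9, 10.9, 99.5]
ee_rot: [-179.9, -0.1, 169.8]
force: [-0.8, 0.6, -0.3]
gripper_width: 91.4
```

```bash
python3 -c "
from h import *
go(448,12,11)
cv2.imwrite('pics/w1.png',env.grab_frame('wrist')[:,:,::-1])
cv2.imwrite('pics/s1.png',env.grab_frame('scene')[:,:,::-1])"
```

```text
t 1.48 pos [447.9  10.9  99.5] rot [-1.799e+02 -1.000e-01  1.698e+02] F [-0.8  0.6 -0.3] fix [-199.8  -68.8] row [-0.0002  0.0024  0.177 ] -0.004
```

View pics/w1.png

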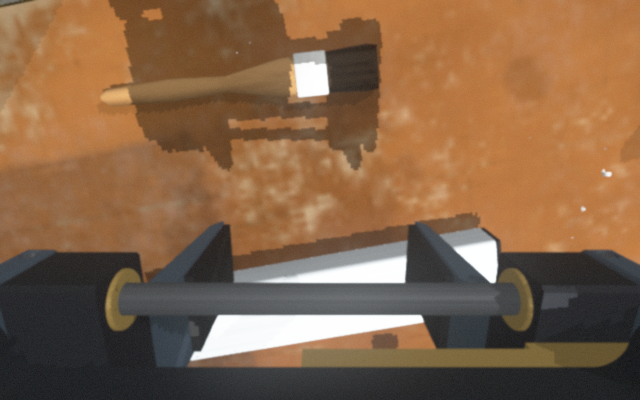

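View pics/s1.png

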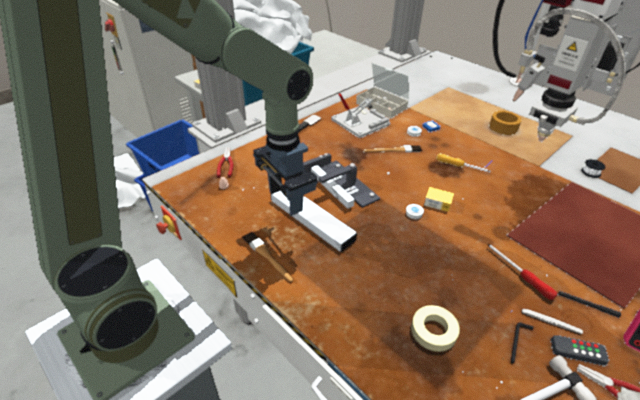

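Request:
{"method": "arm_command", "body": {
  "targets": [
    [0, 0, 0.002, 0.08, 0],
    [0, 0, 0.002, 0.13, 0],
    [0, 0, 0.002, 0.16, 0],
    [0, 0, 0.002, 0.176, 0],
    [0, 0, 0.002, 0.177, 0],
    [0, 0, 0.002, 0.177, 0]
  ]
}}

```text
time_s: 2.08
ee_pos: [448.2, 14.3, 12.3]
ee_rot: [-180.0, 0.0, 170.1]
force: [0.5, 0.3, 0.4]
gripper_width: 91.1
```

```bash
python3 -c "
from h import *
print(w(-100,-67))
go(*w(-170,-68),10)
cv2.imwrite('pics/s2.png',env.grab_frame('scene')[140:280,230:400,::-1].repeat(4,0).repeat(4,1))"
```

```text
[546.4847968   -4.61730169]
t 2.08 pos [448.2  14.3  12.3] rot [-180.     0.   170.1] F [0.5 0.3 0.4] fix [-200.1  -65.5] row [-0.0601 -0.0052  0.0046] 0.002
```

View pics/s2.png

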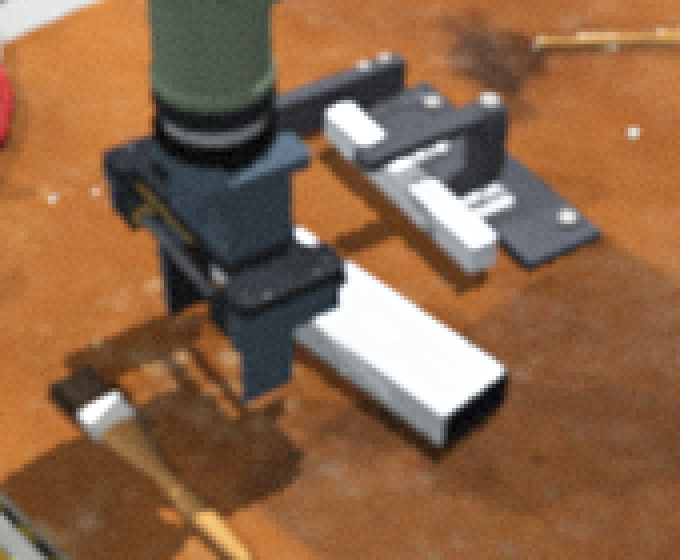

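Request:
{"method": "arm_command", "body": {
  "targets": [
    [0, -0.01, 0, 0.002, 0],
    [0, -0.02, 0, 0.004, 0],
    [0, -0.03, 0, 0.004, 0],
    [0, -0.04, 0, 0.004, 0],
    [0, -0.05, 0, 0.004, 0],
    [0, -0.06, 0, 0.004, 0],
    [0, -0.07, 0, 0.004, 0],
    [0, -0.08, 0, 0.004, 0]
  ]
}}

```text
time_s: 2.8
ee_pos: [488.1, 7.2, 10.7]
ee_rot: [-180.0, 0.0, 170.1]
force: [-3.0, 1.3, 1.7]
gripper_width: 91.4
```

```bash
python3 -c "
from h import *
go(*w(-120,-68),10)
cv2.imwrite('pics/s3.png',env.grab_frame('scene')[140:280,230:400,::-1].repeat(4,0).repeat(4,1))
cv2.imwrite('pics/t3.png',env.grab_frame('top')[135:255,250:390,::-1].repeat(5,0).repeat(5,1))"
```

```text
t 2.8 pos [488.1   7.2  10.7] rot [-180.     0.   170.1] F [-3.   1.3  1.7] fix [-159.5  -65.5] row [-0.079  -0.005   0.0014] 0.002
```

View pics/s3.png

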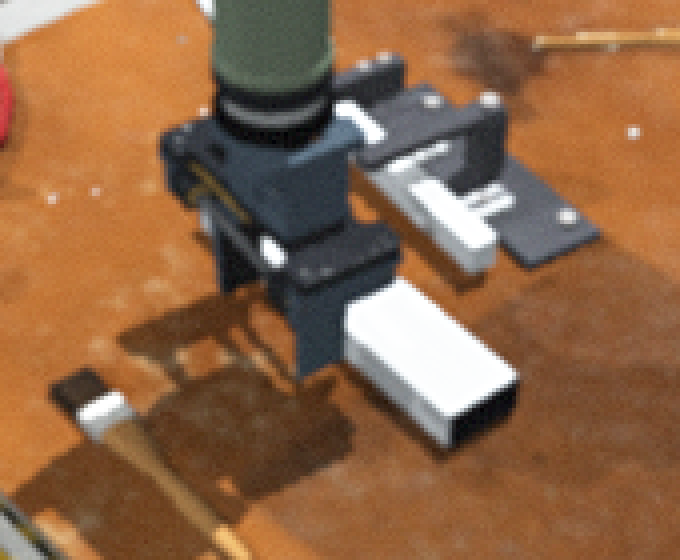

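View pics/t3.png

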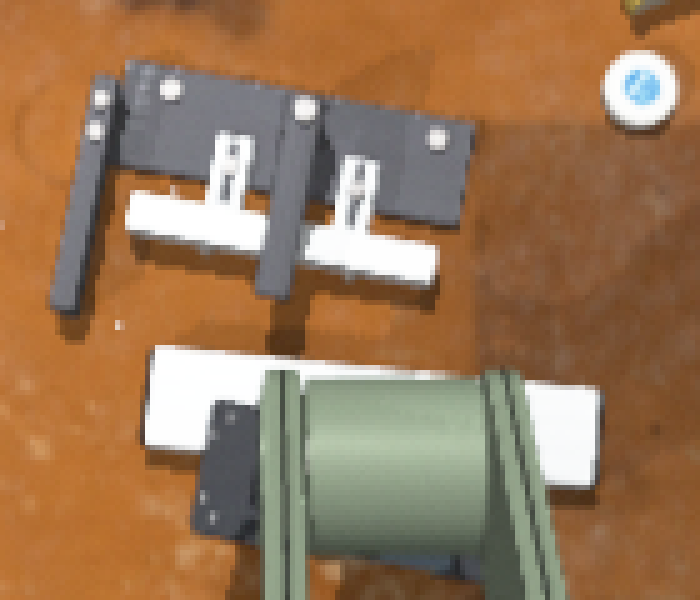

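Request:
{"method": "arm_command", "body": {
  "targets": [
    [0, -0.01, 0, 0.001, 0],
    [0, -0.02, 0, 0.001, 0],
    [0, -0.03, 0, 0.001, 0],
    [0, -0.04, 0, 0.001, 0],
    [0, -0.05, 0, 0.001, 0],
    [0, -0.06, 0, 0.001, 0],
    [0, -0.068, 0, 0.001, 0],
    [0, -0.074, 0, 0.001, 0]
  ]
}}

```text
time_s: 3.57
ee_pos: [527.4, 0.3, 10.4]
ee_rot: [-180.0, 0.3, 170.1]
force: [-2.2, -0.8, -1.2]
gripper_width: 91.4
```

```bash
python3 -c "
from h import *
go(*w(-125,-68),10)
cv2.imwrite('pics/s4.png',env.grab_frame('scene')[140:280,230:400,::-1].repeat(4,0).repeat(4,1))
cv2.imwrite('pics/t4.png',env.grab_frame('top')[135:255,250:390,::-1].repeat(5,0).repeat(5,1))"
```

```text
t 3.57 pos [5.274e+02 3.000e-01 1.040e+01] rot [-180.     0.3  170.1] F [-2.2 -0.8 -1.2] fix [-119.6  -65.5] row [ 0.0107 -0.0051  0.0007] 0.001
```

View pics/t4.png

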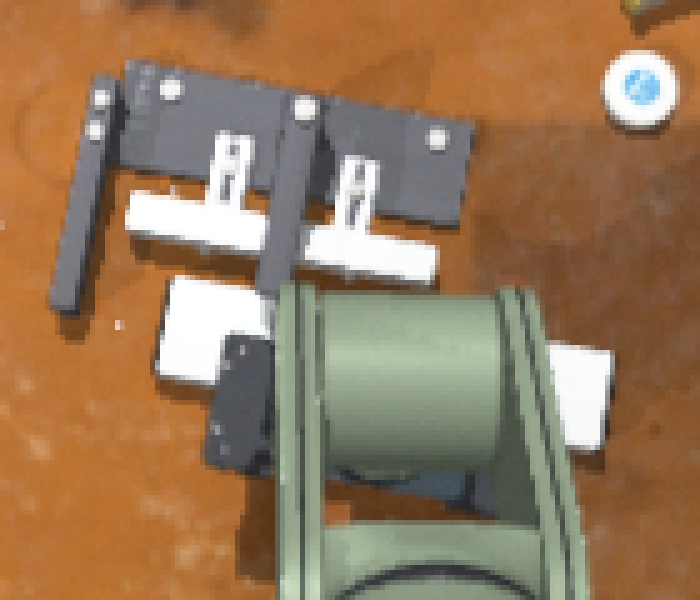

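```bash
python3 -c "
from h import *
for p in zt([(172,277),(613,352),(602,450),(158,378)],30): print(p.round(1),tofix(p).round(1))
for p in zt([(127,231),(435,287)],34): print('rail',p.round(1),tofix(p).round(1))"
```

```text
[624.4 114.   30. ] [-43.9  63.4]
[ 578.7 -156.1   30. ] [ -41.9 -210.5]
[ 518.4 -147.8   30. ] [-102.8 -212.9]
[562.6 122.   30. ] [-106.1   60.5]
rail [651.9 141.2  34. ] [-21.5  94.9]
rail [618.2 -46.1  34. ] [-22.2 -95.4]
```

Request:
{"method": "arm_command", "body": {
  "targets": [
    [0, 0.03, 0, 0, 0],
    [0, 0.06, 0, -0.05, 0],
    [0, 0.06, -0.05, -0.1, 0],
    [1, 0.03, -0.13, -0.11, 0],
    [1, 0, -0.21, -0.11, 0],
    [1, -0.03, -0.29, -0.11, 0],
    [1, -0.07, -0.37, -0.11, 0],
    [1, -0.094, -0.38, -0.11, 0]
  ]
}}

```text
time_s: 4.33
ee_pos: [542.5, -200.5, 66.8]
ee_rot: [-179.8, 0.6, 169.9]
force: [1.2, 0.6, -0.6]
gripper_width: 60.5
```

```bash
python3 -c "
from h import *
print(env.state()['gripper_width'])
go(*w(-73,-255),10)
"
```

```text
60.49891347724502
t 4.33 pos [ 542.5 -200.5   66.8] rot [-179.8    0.6  169.9] F [ 1.2  0.6 -0.6] fix [ -69.9 -260.6] row [0.0074 0.0115 0.1136] -0.003
```

Request:
{"method": "arm_command", "body": {
  "targets": [
    [1, 0.006, 0, 0, 0],
    [1, 0.006, 0, 0.02, 0],
    [1, 0.006, 0, 0.05, 0],
    [1, 0.006, 0, 0.08, 0],
    [1, 0.006, 0, 0.1, 0],
    [1, 0.006, 0, 0.114, 0],
    [1, 0.006, 0, 0.114, 0]
  ]
}}

```text
time_s: 4.92
ee_pos: [538.8, -198.8, 8.1]
ee_rot: [-179.9, 0.4, 169.9]
force: [0.3, 0.9, 0.6]
gripper_width: 13.7
```

```bash
python3 -c "
from h import *
print(env.state()['gripper_width'])
go(*w(-73,-225),10)
cv2.imwrite('pics/s5.png',env.grab_frame('scene')[140:290,230:400,::-1].repeat(4,0).repeat(4,1))
im=env.grab_frame('top')
cv2.imwrite('pics/t5.png',im[135:255,250:390,::-1].repeat(5,0).repeat(5,1))
"
```

```text
13.74470449943877
t 4.92 pos [ 538.8 -198.8    8.1] rot [-179.9    0.4  169.9] F [0.3 0.9 0.6] fix [ -73.9 -259.6] row [-0.0017  0.0692 -0.0039] -0.001
```

View pics/t5.png

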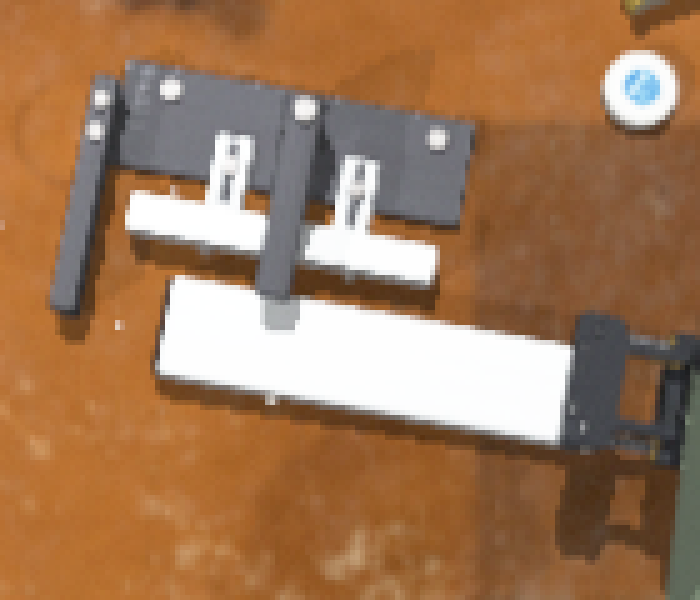

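View pics/s5.png

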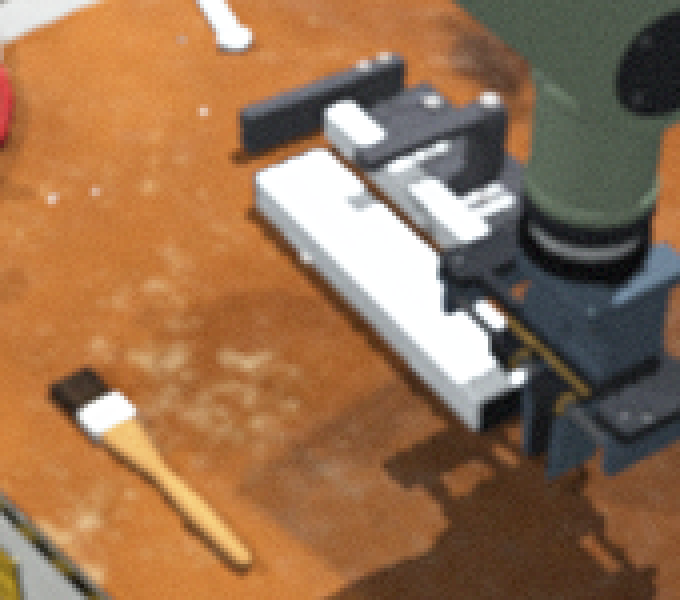

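Request:
{"method": "arm_command", "body": {
  "targets": [
    [1, 0, 0.02, -0.004, 0],
    [1, 0, 0.04, -0.004, 0],
    [1, 0, 0.055, -0.004, 0],
    [1, 0, 0.065, -0.004, 0],
    [1, 0, 0.075, -0.004, 0],
    [1, 0, 0.085, -0.004, 0],
    [1, 0, 0.095, -0.004, 0],
    [1, 0, 0.104, -0.004, 0]
  ]
}}

```text
time_s: 5.68
ee_pos: [549.7, -148.8, 12.1]
ee_rot: [-179.8, 0.7, 169.9]
force: [-0.8, -5.5, 3.4]
gripper_width: 0.5
```

```bash
cat >> h.py <<'E'
def snap(k):
    im=env.grab_frame('top');cv2.imwrite(f'pics/t{k}.png',im[135:255,250:390,::-1].repeat(5,0).repeat(5,1))
E
python3 -c "
from h import *
print(env.state()['gripper_width'])
go(*w(-73,-185),10)
snap(6)
"
```

```text
0.5406001533593677
t 5.68 pos [ 549.7 -148.8   12.1] rot [-179.8    0.7  169.9] F [-0.8 -5.5  3.4] fix [ -71.8 -208.4] row [0.0025 0.0468 0.0041] -0.001
```

View pics/t6.png

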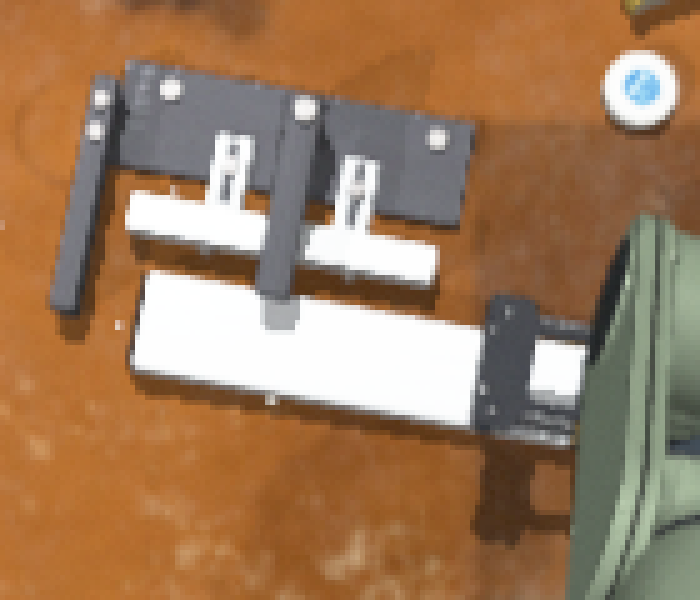

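```bash
python3 -c "
from h import *
for p in zt([(148,270),(475,325),(132,374),(472,427)],30): print(p.round(1),tofix(p).round(1))"
```

```text
[628.6 128.6  30. ] [-42.2  78.4]
[595.3 -70.9  30. ] [ -40.4 -123.8]
[565.1 137.6  30. ] [-106.4   76.3]
[532.6 -68.1  30. ] [-102.6 -131.9]
```

Request:
{"method": "arm_command", "body": {
  "targets": [
    [1, 0, 0.008, 0.003, 0],
    [1, 0, 0.016, 0.004, 0],
    [1, 0, 0.024, 0.004, 0],
    [1, 0, 0.032, 0.004, 0],
    [1, 0, 0.04, 0.004, 0],
    [1, 0, 0.046, 0.004, 0],
    [1, 0, 0.048, 0.004, 0]
  ]
}}

```text
time_s: 6.32
ee_pos: [554.6, -125.0, 10.7]
ee_rot: [-179.8, 0.8, 170.0]
force: [-1.4, -5.6, 5.7]
gripper_width: 0.2
```

```bash
python3 -c "
from h import *
go(*w(-73,-185),10)
snap(7)
"
```

```text
t 6.32 pos [ 554.6 -125.    10.7] rot [-179.8    0.8  170. ] F [-1.4 -5.6  5.7] fix [ -71.1 -184.1] row [ 0.0039 -0.0018  0.0013] -0.001
```

View pics/t7.png

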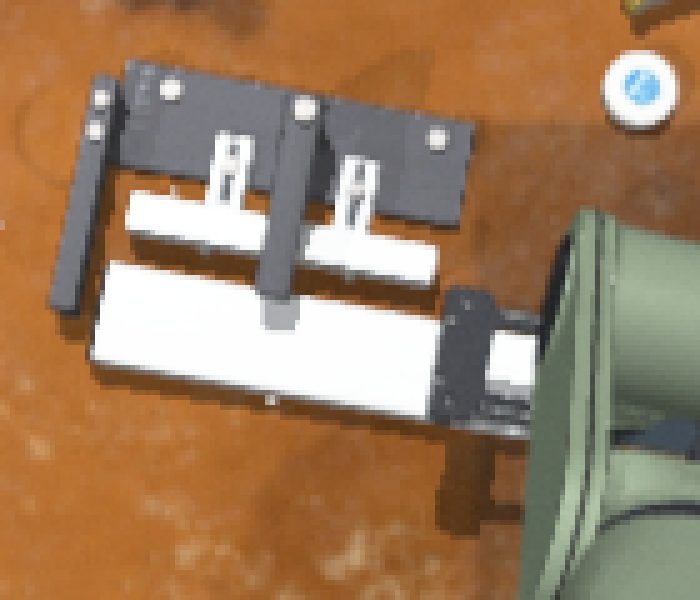

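Request:
{"method": "arm_command", "body": {
  "targets": [
    [1, 0.002, 0.003, 0.001, 0],
    [1, 0.002, 0.006, 0.001, 0],
    [1, 0.002, 0.008, 0.001, 0],
    [1, 0.002, 0.008, 0.001, 0]
  ]
}}

```text
time_s: 6.7
ee_pos: [554.9, -121.4, 10.7]
ee_rot: [-179.7, 0.9, 170.0]
force: [-1.2, -4.7, 4.0]
gripper_width: 0.4
```

```bash
python3 -c "
from h import *
go(*w(-73,-225),10)
snap(8)
"
```

```text
t 6.7 pos [ 554.9 -121.4   10.7] rot [-179.7    0.9  170. ] F [-1.2 -4.7  4. ] fix [ -71.5 -180.5] row [ 0.003  -0.089   0.0018] -0.001
```

View pics/t8.png

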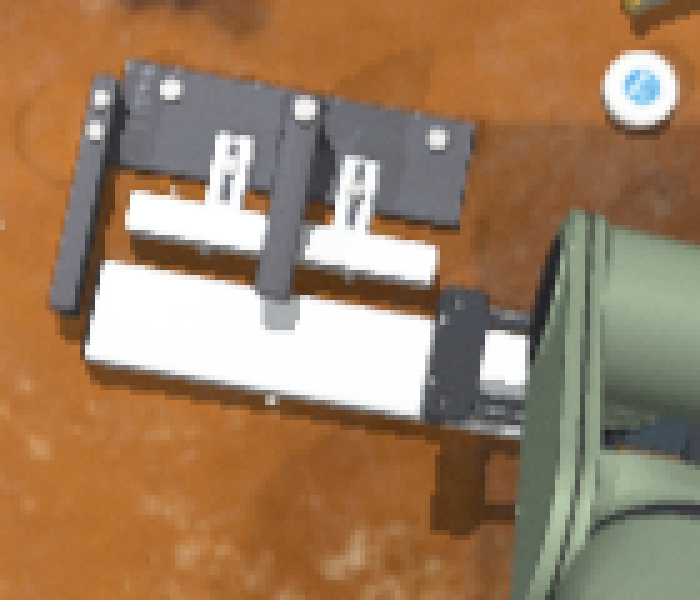

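Request:
{"method": "arm_command", "body": {
  "targets": [
    [1, 0, -0.04, 0, 0],
    [1, 0, -0.05, -0.06, 0],
    [0.5, 0.06, -0.05, -0.11, 0],
    [0, 0.137, -0.02, -0.12, 0],
    [0, 0.147, 0.06, -0.12, 0],
    [0, 0.147, 0.14, -0.12, 0],
    [0, 0.147, 0.22, -0.12, 0],
    [0, 0.147, 0.3, -0.12, 0]
  ]
}}

```text
time_s: 7.42
ee_pos: [507.1, 41.9, 68.7]
ee_rot: [-179.8, 0.8, 169.8]
force: [0.4, -0.2, 0.1]
gripper_width: 37.5
```

```bash
python3 -c "
from h import *
go(*w(-140,-29),10)
print(env.state()['gripper_width'])
snap(9)
"
```

```text
t 7.42 pos [507.1  41.9  68.7] rot [-179.8    0.8  169.8] F [ 0.4 -0.2  0.1] fix [-146.9  -28.1] row [-0.0122 -0.0014  0.1176] -0.003
37.47119333765861
```

View pics/t9.png

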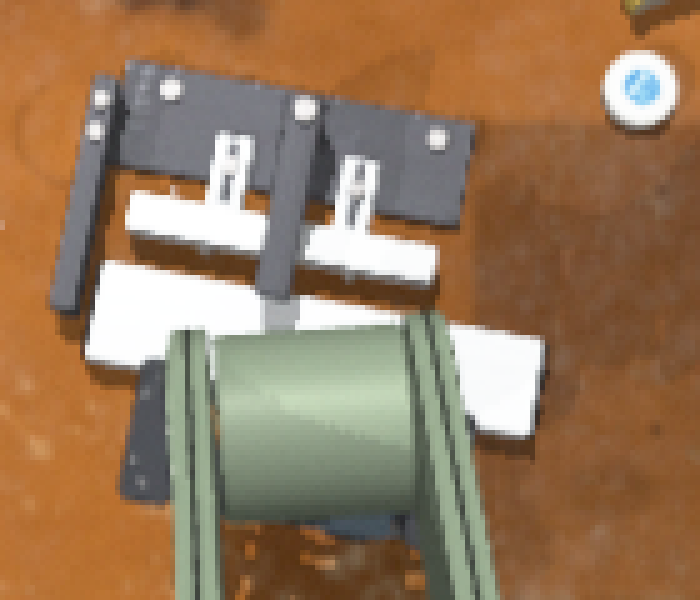

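Request:
{"method": "arm_command", "body": {
  "targets": [
    [0, 0, -0.002, 0.03, 0],
    [0, 0, -0.002, 0.06, 0],
    [0, 0, -0.002, 0.09, 0],
    [0, 0, -0.002, 0.115, 0],
    [0, 0, -0.002, 0.117, 0],
    [0, 0, -0.002, 0.117, 0],
    [0, -0.01, -0.002, 0.117, 0],
    [0, -0.018, -0.002, 0.117, 0]
  ]
}}

```text
time_s: 8.13
ee_pos: [519.6, 45.7, 11.2]
ee_rot: [179.9, 1.0, 170.0]
force: [0.7, -0.8, 0.3]
gripper_width: 91.0
```

```bash
python3 -c "
from h import *
go(*w(-120,-29),10)
print(env.state()['gripper_width'])
"
```

```text
t 8.13 pos [519.6  45.7  11.2] rot [179.9   1.  170. ] F [ 0.7 -0.8  0.3] fix [-135.2  -22.2] row [-0.0304 -0.0137  0.003 ] 0.0
90.99161211225895
```

Request:
{"method": "arm_command", "body": {
  "targets": [
    [0, -0.008, -0.012, 0.002, 0],
    [0, -0.016, -0.012, 0.002, 0],
    [0, -0.024, -0.012, 0.002, 0],
    [0, -0.032, -0.012, 0.002, 0],
    [0, -0.04, -0.012, 0.002, 0],
    [0, -0.046, -0.012, 0.002, 0],
    [0, -0.05, -0.012, 0.002, 0]
  ]
}}

```text
time_s: 8.72
ee_pos: [541.6, 35.5, 10.4]
ee_rot: [179.9, 0.8, 170.0]
force: [-5.2, 1.3, 3.0]
gripper_width: 91.2
```

```bash
python3 -c "
from h import *
go(*w(-108,-29),10)
snap(10)
"
```

```text
t 8.72 pos [541.6  35.5  10.4] rot [179.9   0.8 170. ] F [-5.2  1.3  3. ] fix [-111.8  -28.4] row [-0.0075 -0.0013  0.0009] 0.0
```

View pics/t10.png

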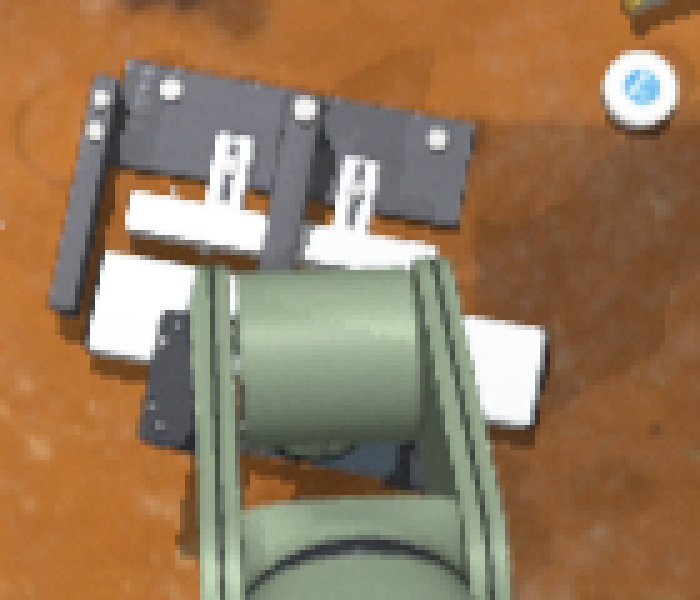

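Request:
{"method": "arm_command", "body": {
  "targets": [
    [0, -0.003, 0, 0.001, 0],
    [0, -0.006, 0, 0.001, 0],
    [0, -0.009, 0, 0.001, 0],
    [0, -0.012, 0, 0.001, 0],
    [0, -0.015, 0, 0.001, 0],
    [0, -0.017, 0, 0.001, 0]
  ]
}}

```text
time_s: 9.27
ee_pos: [551.4, 33.9, 9.9]
ee_rot: [179.9, 0.9, 170.0]
force: [-1.3, 0.8, -1.6]
gripper_width: 91.0
```

```bash
python3 -c "
from h import *
go(*w(-98,-29),10)
snap(11)
"
```

```text
t 9.27 pos [551.4  33.9   9.9] rot [179.9   0.9 170. ] F [-1.3  0.8 -1.6] fix [-101.8  -28.2] row [-0.0077 -0.0016 -0.0002] 0.001
```

View pics/t11.png

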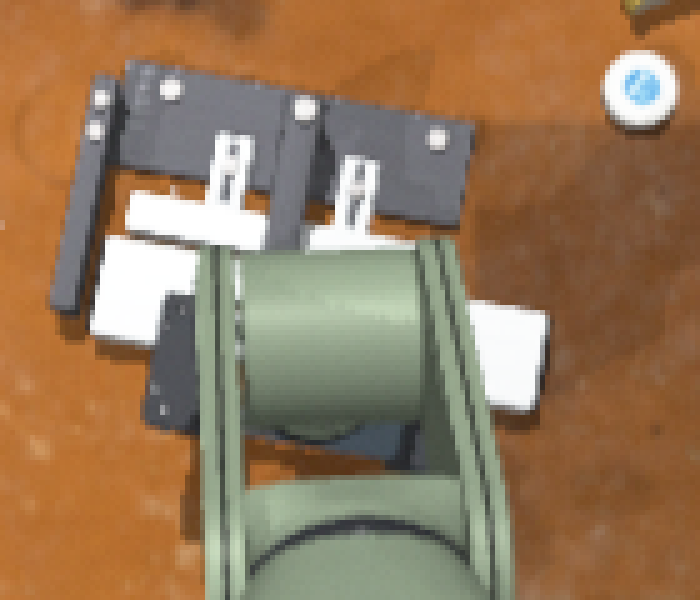

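Request:
{"method": "arm_command", "body": {
  "targets": [
    [0, -0.002, 0, 0, 0],
    [0, -0.004, 0, 0, 0]
  ]
}}

```text
time_s: 9.48
ee_pos: [552.8, 33.6, 9.9]
ee_rot: [179.9, 0.8, 170.0]
force: [-3.1, 0.5, 1.2]
gripper_width: 91.2
```

Request:
{"method": "arm_command", "body": {
  "targets": [
    [0, -0.002, 0, 0, 0],
    [0, -0.003, 0, 0, 0]
  ]
}}

```text
time_s: 9.65
ee_pos: [553.9, 33.4, 9.9]
ee_rot: [179.9, 0.8, 170.0]
force: [-3.5, -0.2, 1.1]
gripper_width: 91.1
```

```bash
python3 -c "
from h import *
go(*w(-98,-29),10)
"
```

```text
t 9.65 pos [553.9  33.4   9.9] rot [179.9   0.8 170. ] F [-3.5 -0.2  1.1] fix [-99.3 -28.3] row [-0.0026 -0.0015 -0.0001] 0.0
```

Request:
{"method": "arm_command", "body": {
  "targets": [
    [0, -0.002, 0, 0, 0],
    [0, -0.003, 0, 0, 0]
  ]
}}

```text
time_s: 9.82
ee_pos: [555.3, 33.1, 9.9]
ee_rot: [179.9, 0.7, 170.0]
force: [-4.1, 0.7, 0.4]
gripper_width: 91.5
```

Request:
{"method": "arm_command", "body": {
  "targets": [
    [0, -0.002, 0, 0, 0],
    [0, -0.003, 0, 0, 0]
  ]
}}

```text
time_s: 9.98
ee_pos: [556.8, 32.9, 9.9]
ee_rot: [179.9, 0.7, 170.0]
force: [-3.1, 0.6, 1.2]
gripper_width: 91.2
```

```bash
python3 -c "
from h import *
go(*w(-98,-29),10)
snap(12)
"
```

```text
t 9.98 pos [556.8  32.9   9.9] rot [179.9   0.7 170. ] F [-3.1  0.6  1.2] fix [-96.3 -28.3] row [ 0.0033 -0.0015 -0.0002] 0.001
```

View pics/t12.png

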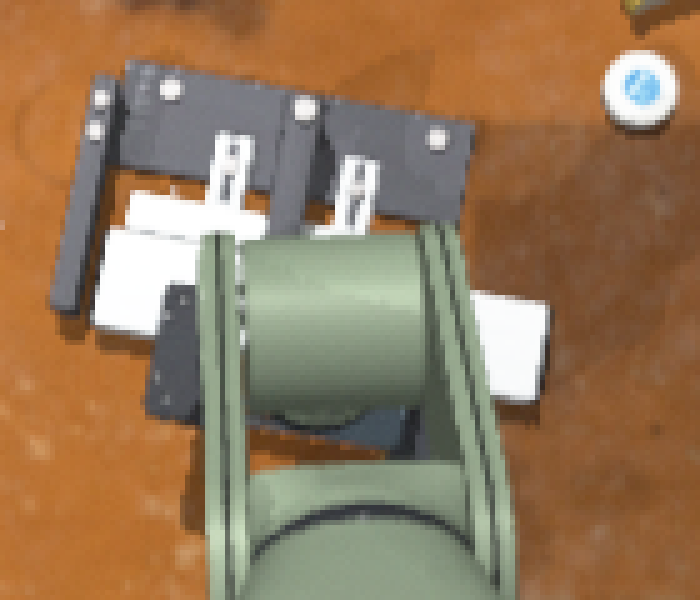

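Close to the rail; keep creeping in 1–1.5 mm steps.

Request:
{"method": "arm_command", "body": {
  "targets": [
    [0, -0.002, 0, 0, 0],
    [0, -0.003, 0, 0, 0]
  ]
}}

```text
time_s: 10.2
ee_pos: [557.5, 32.8, 9.9]
ee_rot: [179.9, 0.6, 170.0]
force: [-6.7, 2.0, 4.6]
gripper_width: 91.5
```

Request:
{"method": "arm_command", "body": {
  "targets": [
    [0, -0.002, 0, 0, 0],
    [0, -0.003, 0, 0, 0]
  ]
}}

```text
time_s: 10.37
ee_pos: [557.4, 32.8, 10.0]
ee_rot: [179.9, 0.4, 170.0]
force: [-7.6, 1.9, 6.3]
gripper_width: 91.2
```

Request:
{"method": "arm_command", "body": {
  "targets": [
    [0, -0.002, 0, 0, 0],
    [0, -0.003, 0, 0, 0]
  ]
}}

```text
time_s: 10.53
ee_pos: [557.4, 32.8, 10.1]
ee_rot: [179.9, 0.2, 170.0]
force: [-8.7, 2.4, 6.2]
gripper_width: 90.8
```

Request:
{"method": "arm_command", "body": {
  "targets": [
    [0, -0.003, 0, 0, 0],
    [0, -0.005, 0, 0, 0],
    [0, -0.005, 0, 0, 0]
  ]
}}

```text
time_s: 10.78
ee_pos: [557.4, 32.8, 10.1]
ee_rot: [180.0, -0.1, 170.0]
force: [-8.8, 3.4, 7.5]
gripper_width: 90.6
```

```bash
python3 -c "
from h import *
go(*w(-98,-29),10)
snap(13)
cv2.imwrite('pics/s13.png',env.grab_frame('scene')[140:290,230:400,::-1].repeat(4,0).repeat(4,1))
"
```

```text
t 10.78 pos [557.4  32.8  10.1] rot [ 1.8e+02 -1.0e-01  1.7e+02] F [-8.8  3.4  7.5] fix [-95.7 -28.3] row [ 0.0045 -0.0014  0.0003] 0.0
```

View pics/t13.png

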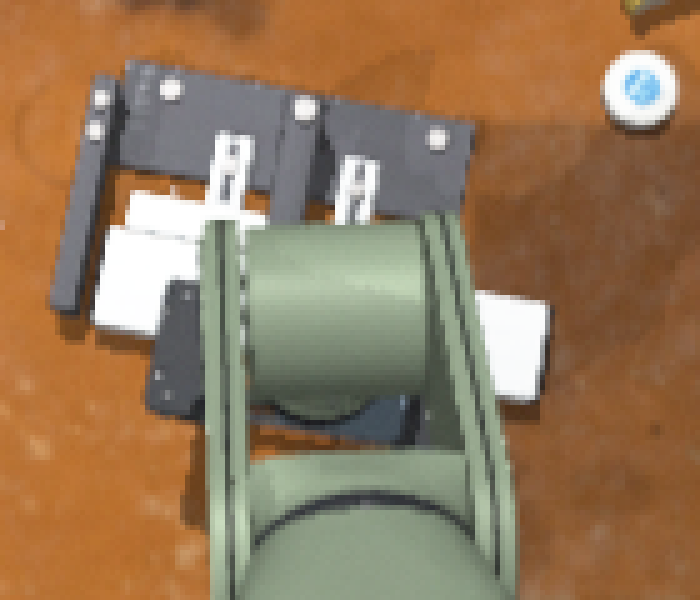

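View pics/s13.png

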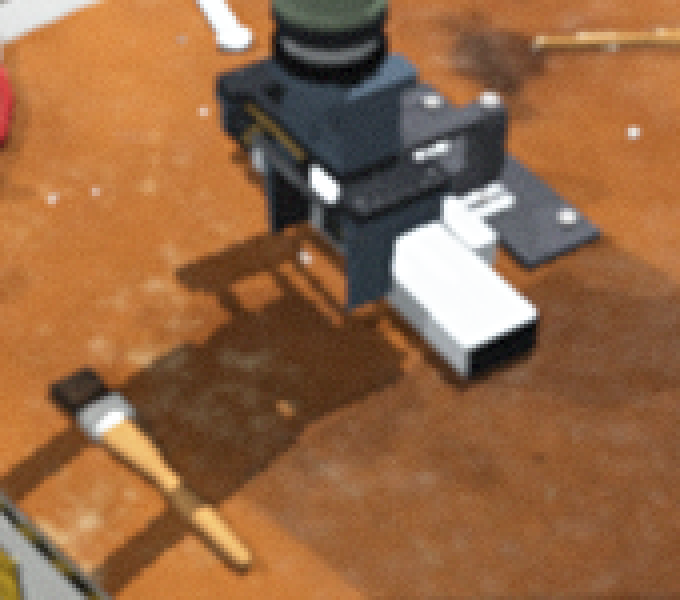

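Request:
{"method": "arm_command", "body": {
  "targets": [
    [0, 0.03, 0, 0, 0],
    [0, 0.07, 0, 0, 0],
    [0.5, 0.08, -0.02, -0.06, 0],
    [1, 0.08, -0.08, -0.12, 0],
    [1, 0.08, -0.16, -0.12, 0],
    [1, 0.06, -0.24, -0.12, 0],
    [1, 0, -0.32, -0.12, 0],
    [1, -0.07, -0.38, -0.12, 0]
  ]
}}

```text
time_s: 11.55
ee_pos: [552.1, -153.6, 71.3]
ee_rot: [-180.0, 0.2, 170.0]
force: [1.5, 0.4, -0.9]
gripper_width: 54.4
```

```bash
python3 -c "
from h import *
go(*w(-50,-210),10)
snap(14)
"
```

```text
t 11.55 pos [ 552.1 -153.6   71.3] rot [-180.     0.2  170. ] F [ 1.5  0.4 -0.9] fix [ -68.6 -212.8] row [-0.0367  0.0056  0.1227] -0.001
```

View pics/t14.png

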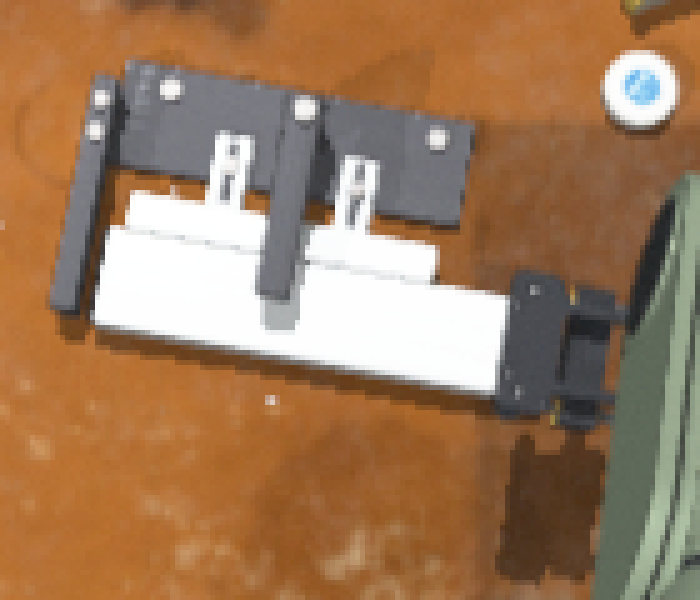

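```bash
python3 -c "
from h import *
for p in zt([(92,318),(108,230)],30): print('tube',p.round(1),tofix(p).round(1))
for p in zt([(77,310),(96,200)],36): print('stop',p.round(1),tofix(p).round(1))
"
```

```text
tube [599.1 161.9  30. ] [-77.1 106.2]
tube [653.2 152.9  30. ] [-22.3 106.7]
stop [603.1 170.5  36. ] [-74.7 115.3]
stop [670.5 159.9  36. ] [ -6.4 116.6]
```

Request:
{"method": "arm_command", "body": {
  "targets": [
    [1, -0.036, -0.004, 0, 0],
    [1, -0.036, -0.004, 0, 0],
    [1, -0.036, -0.004, 0.03, 0],
    [1, -0.036, -0.004, 0.06, 0],
    [1, -0.036, -0.004, 0.09, 0],
    [1, -0.036, -0.004, 0.12, 0],
    [1, -0.036, -0.004, 0.122, 0],
    [1, -0.036, -0.004, 0.122, 0]
  ]
}}

```text
time_s: 12.27
ee_pos: [578.5, -165.4, 10.6]
ee_rot: [-179.7, 0.9, 169.9]
force: [0.0, -0.5, -0.0]
gripper_width: 0.8
```

```bash
python3 -c "
from h import *
print(env.state()['gripper_width'])
go(*w(-50,-185),10)
"
```

```text
0.78529474753853
t 12.27 pos [ 578.5 -165.4   10.6] rot [-179.7    0.9  169.9] F [ 0.  -0.5 -0. ] fix [ -40.5 -219.8] row [0.0191 0.0695 0.0006] -0.003
```

Request:
{"method": "arm_command", "body": {
  "targets": [
    [1, 0.018, 0.01, 0.001, 0],
    [1, 0.018, 0.03, 0.001, 0],
    [1, 0.018, 0.045, 0.001, 0],
    [1, 0.018, 0.055, 0.001, 0],
    [1, 0.018, 0.062, 0.001, 0],
    [1, 0.018, 0.062, 0.001, 0]
  ]
}}

```text
time_s: 12.77
ee_pos: [575.6, -132.3, 10.3]
ee_rot: [-179.7, 0.9, 170.0]
force: [-0.5, -0.0, -0.4]
gripper_width: 0.5
```

```bash
python3 -c "
from h import *
go(*w(-50,-182),10)
"
```

```text
t 12.77 pos [ 575.6 -132.3   10.3] rot [-179.7    0.9  170. ] F [-0.5 -0.  -0.4] fix [ -49.1 -187.7] row [0.0017 0.0114 0.0004] -0.001
```

Request:
{"method": "arm_command", "body": {
  "targets": [
    [1, 0.001, 0.003, 0, 0],
    [1, 0.001, 0.006, 0, 0],
    [1, 0.001, 0.009, 0, 0]
  ]
}}

```text
time_s: 13.02
ee_pos: [576.0, -127.8, 10.3]
ee_rot: [-179.7, 0.9, 170.0]
force: [1.0, -0.3, 0.4]
gripper_width: 0.6
```

Request:
{"method": "arm_command", "body": {
  "targets": [
    [1, 0, 0.002, 0, 0],
    [1, 0, 0.004, 0, 0]
  ]
}}

```text
time_s: 13.18
ee_pos: [576.3, -125.9, 10.2]
ee_rot: [-179.7, 0.9, 169.9]
force: [-0.4, 0.0, -0.1]
gripper_width: 0.5
```

Request:
{"method": "arm_command", "body": {
  "targets": [
    [1, 0, 0.002, 0, 0],
    [1, 0, 0.003, 0, 0]
  ]
}}

```text
time_s: 13.35
ee_pos: [576.5, -124.9, 10.2]
ee_rot: [-179.6, 0.9, 170.0]
force: [-0.2, -2.6, -0.5]
gripper_width: 0.7
```

Request:
{"method": "arm_command", "body": {
  "targets": [
    [1, 0, 0.002, 0, 0],
    [1, 0, 0.003, 0, 0]
  ]
}}

```text
time_s: 13.52
ee_pos: [576.6, -124.0, 10.2]
ee_rot: [-179.6, 0.9, 170.0]
force: [-0.6, -2.8, 0.4]
gripper_width: 0.3
```

```bash
python3 -c "
from h import *
go(*w(-50,-176),10)
snap(15)
"
```

```text
t 13.52 pos [ 576.6 -124.    10.2] rot [-179.6    0.9  170. ] F [-0.6 -2.8  0.4] fix [ -49.6 -179.4] row [0.0009 0.0067 0.0003] -0.0
```

View pics/t15.png

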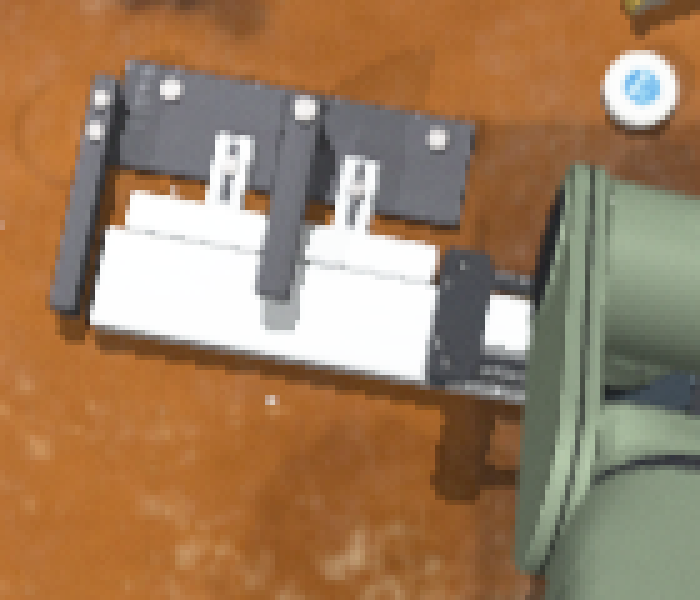

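Request:
{"method": "arm_command", "body": {
  "targets": [
    [1, 0, 0.002, 0, 0],
    [1, 0, 0.003, 0, 0]
  ]
}}

```text
time_s: 13.73
ee_pos: [576.8, -122.5, 10.1]
ee_rot: [-179.6, 0.9, 170.0]
force: [-0.3, -2.7, -0.9]
gripper_width: 0.1
```

Request:
{"method": "arm_command", "body": {
  "targets": [
    [1, 0, 0.002, 0, 0],
    [1, 0, 0.003, 0, 0]
  ]
}}

```text
time_s: 13.9
ee_pos: [577.0, -121.0, 10.2]
ee_rot: [-179.6, 0.9, 170.0]
force: [-1.0, -4.4, 0.7]
gripper_width: 0.6
```

Request:
{"method": "arm_command", "body": {
  "targets": [
    [1, 0, 0.002, 0, 0],
    [1, 0, 0.003, 0, 0]
  ]
}}

```text
time_s: 14.07
ee_pos: [577.3, -119.4, 10.2]
ee_rot: [-179.6, 0.9, 170.0]
force: [-1.3, -3.8, 0.3]
gripper_width: 0.8
```

Request:
{"method": "arm_command", "body": {
  "targets": [
    [1, 0, 0.002, 0, 0],
    [1, 0, 0.003, 0, 0]
  ]
}}

```text
time_s: 14.23
ee_pos: [577.5, -118.0, 10.2]
ee_rot: [-179.6, 0.9, 170.0]
force: [-0.8, -5.9, 0.7]
gripper_width: 0.7
```

Request:
{"method": "arm_command", "body": {
  "targets": [
    [1, 0, 0.001, 0, 0],
    [1, 0, 0.002, 0, 0]
  ]
}}

```text
time_s: 14.4
ee_pos: [577.5, -118.0, 10.2]
ee_rot: [-179.4, 0.9, 170.1]
force: [-2.6, -8.0, 0.5]
gripper_width: 0.7
```

Request:
{"method": "arm_command", "body": {
  "targets": [
    [1, 0, 0.001, 0, 0],
    [1, 0, 0.002, 0, 0]
  ]
}}

```text
time_s: 14.57
ee_pos: [577.5, -118.0, 10.2]
ee_rot: [-179.3, 0.9, 170.2]
force: [-1.8, -9.2, 1.0]
gripper_width: 0.5
```

Request:
{"method": "arm_command", "body": {
  "targets": [
    [1, 0, 0.002, 0, 0],
    [1, 0, 0.003, 0, 0]
  ]
}}

```text
time_s: 14.73
ee_pos: [577.5, -118.0, 10.2]
ee_rot: [-179.2, 0.9, 170.2]
force: [-2.5, -10.2, 0.9]
gripper_width: 0.3
```

```bash
python3 -c "
from h import *
go(*w(-50,-176),10)
snap(16)
"
```

```text
t 14.73 pos [ 577.5 -118.    10.2] rot [-179.2    0.9  170.2] F [ -2.5 -10.2   0.9] fix [ -49.7 -173.3] row [ 0.0005 -0.0055  0.0006] 0.005
```

View pics/t16.png

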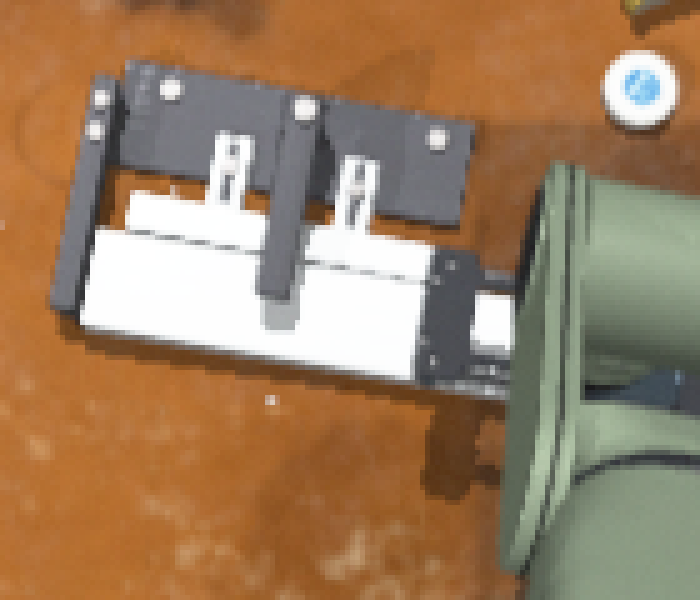

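Request:
{"method": "arm_command", "body": {
  "targets": [
    [1, 0, -0.04, 0, 0],
    [1, 0, -0.07, -0.03, 0],
    [0.5, 0.06, -0.07, -0.1, 0],
    [0, 0.14, -0.05, -0.12, 0],
    [0, 0.19, 0.02, -0.12, 0],
    [0, 0.19, 0.1, -0.12, 0],
    [0, 0.19, 0.18, -0.12, 0],
    [0, 0.19, 0.26, -0.12, 0]
  ]
}}

```text
time_s: 15.45
ee_pos: [504.8, 29.6, 67.5]
ee_rot: [-179.3, 0.9, 170.1]
force: [1.2, -0.3, -0.7]
gripper_width: 37.7
```

```bash
python3 -c "
from h import *
go(*w(-135,-27),10)
"
```

```text
t 15.45 pos [504.8  29.6  67.5] rot [-179.3    0.9  170.1] F [ 1.2 -0.3 -0.7] fix [-147.   -40.5] row [-0.0221  0.0284  0.115 ] 0.003
```

Request:
{"method": "arm_command", "body": {
  "targets": [
    [0, 0, 0.024, 0.02, 0.002],
    [0, 0, 0.024, 0.06, 0.002],
    [0, 0, 0.024, 0.09, 0.002],
    [0, 0, 0.024, 0.113, 0.002],
    [0, 0, 0.024, 0.115, 0.002],
    [0, 0, 0.024, 0.115, 0.002],
    [0, 0, 0.024, 0.115, 0.002]
  ]
}}

```text
time_s: 16.03
ee_pos: [508.2, 40.9, 10.3]
ee_rot: [-179.3, 1.0, 170.0]
force: [-0.0, -0.3, 0.6]
gripper_width: 84.2
```

```bash
python3 -c "
from h import *
go(*w(-102,-27),10)
snap(17)
"
```

```text
t 16.03 pos [508.2  40.9  10.3] rot [-179.3    1.   170. ] F [-0.  -0.3  0.6] fix [-145.6  -28.8] row [-0.0872  0.0036  0.0022] 0.0
```

View pics/t17.png

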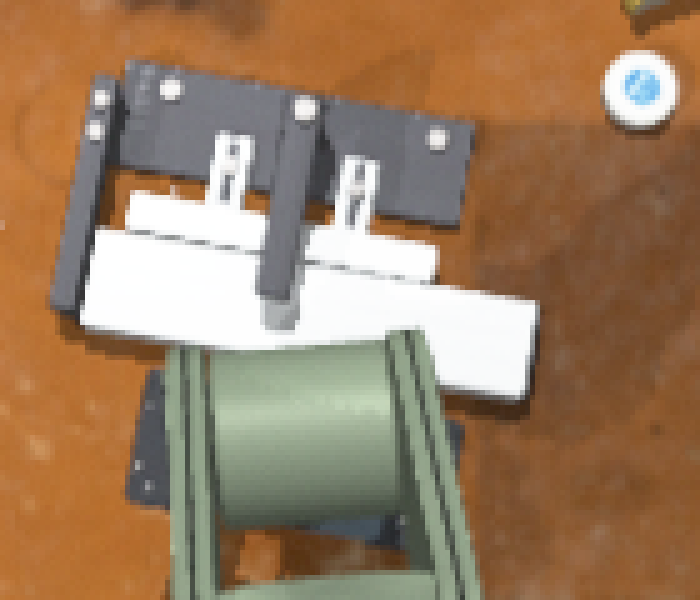

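Request:
{"method": "arm_command", "body": {
  "targets": [
    [0, -0.02, 0.002, 0.001, 0],
    [0, -0.04, 0.003, 0.001, 0],
    [0, -0.06, 0.003, 0.001, 0],
    [0, -0.075, 0.003, 0.001, 0],
    [0, -0.085, 0.003, 0.001, 0],
    [0, -0.09, 0.003, 0.001, 0],
    [0, -0.09, 0.003, 0.001, 0]
  ]
}}

```text
time_s: 16.67
ee_pos: [553.6, 34.3, 10.8]
ee_rot: [-179.3, 1.0, 170.0]
force: [0.2, -0.0, -0.0]
gripper_width: 91.5
```

```bash
python3 -c "
from h import *
go(*w(-95.5,-27),10)
"
```

```text
t 16.67 pos [553.6  34.3  10.8] rot [-179.3    1.   170. ] F [ 0.2 -0.  -0. ] fix [-99.7 -27.4] row [-0.0085  0.0009  0.0017] -0.0
```

Request:
{"method": "arm_command", "body": {
  "targets": [
    [0, -0.002, 0, 0, 0],
    [0, -0.003, 0, 0, 0]
  ]
}}

```text
time_s: 16.83
ee_pos: [554.7, 34.0, 10.6]
ee_rot: [-179.3, 1.0, 170.0]
force: [0.4, 0.7, 0.1]
gripper_width: 91.3
```

Request:
{"method": "arm_command", "body": {
  "targets": [
    [0, -0.002, 0, 0, 0],
    [0, -0.003, 0, 0, 0]
  ]
}}

```text
time_s: 17.0
ee_pos: [555.7, 33.8, 10.6]
ee_rot: [-179.3, 0.9, 170.0]
force: [-0.8, 0.2, 0.2]
gripper_width: 91.2
```

Request:
{"method": "arm_command", "body": {
  "targets": [
    [0, -0.002, 0, 0, 0],
    [0, -0.003, 0, 0, 0]
  ]
}}

```text
time_s: 17.17
ee_pos: [555.8, 33.7, 10.6]
ee_rot: [-179.3, 0.8, 170.0]
force: [-3.6, 1.0, 4.1]
gripper_width: 91.0
```

Request:
{"method": "arm_command", "body": {
  "targets": [
    [0, -0.002, 0, 0, 0],
    [0, -0.003, 0, 0, 0]
  ]
}}

```text
time_s: 17.33
ee_pos: [555.9, 33.7, 10.6]
ee_rot: [-179.3, 0.6, 170.0]
force: [-6.0, 2.6, 5.3]
gripper_width: 91.6
```

Request:
{"method": "arm_command", "body": {
  "targets": [
    [0, -0.003, 0, 0, 0],
    [0, -0.005, 0, 0, 0],
    [0, -0.006, 0, 0, 0]
  ]
}}

```text
time_s: 17.58
ee_pos: [556.7, 33.5, 10.5]
ee_rot: [-179.3, 0.3, 170.1]
force: [-5.8, 1.8, 4.7]
gripper_width: 91.3
```

Request:
{"method": "arm_command", "body": {
  "targets": [
    [0, -0.003, 0, 0, 0],
    [0, -0.006, 0, 0, 0],
    [0, -0.008, 0, 0, 0]
  ]
}}

```text
time_s: 17.83
ee_pos: [557.4, 33.4, 10.3]
ee_rot: [-179.2, -0.1, 170.1]
force: [-10.5, 3.7, 9.2]
gripper_width: 91.1
```

```bash
python3 -c "
from h import *
go(*w(-95.5,-27),10)
snap(18)
cv2.imwrite('pics/w18.png',env.grab_frame('wrist')[:,:,::-1])
"
```

```text
t 17.83 pos [557.4  33.4  10.3] rot [-1.792e+02 -1.000e-01  1.701e+02] F [-10.5   3.7   9.2] fix [-95.9 -27.7] row [-0.0007  0.0014  0.0006] 0.001
```

View pics/t18.png

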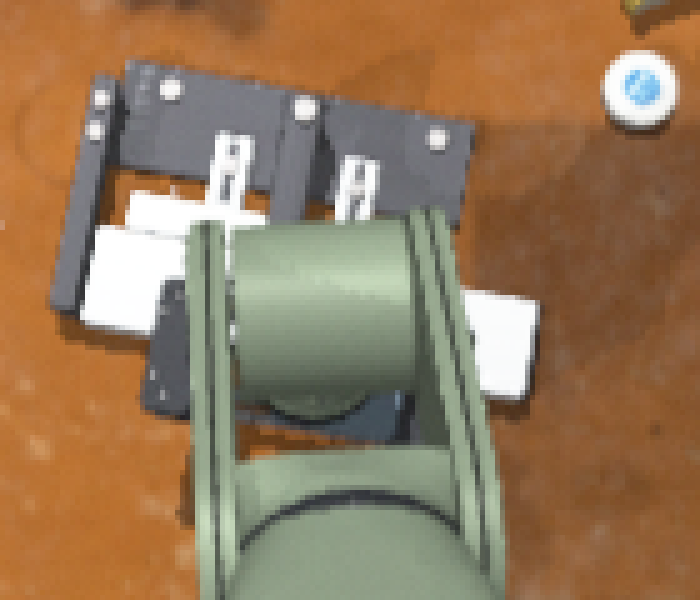

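Request:
{"method": "arm_command", "body": {
  "targets": [
    [0, -0.003, 0, 0, 0],
    [0, -0.006, 0, 0, 0],
    [0, -0.008, 0, 0, 0]
  ]
}}

```text
time_s: 18.18
ee_pos: [557.3, 33.3, 10.1]
ee_rot: [-179.2, -0.6, 170.1]
force: [-12.8, 4.7, 10.7]
gripper_width: 91.5
```

Request:
{"method": "arm_command", "body": {
  "targets": [
    [0, 0.006, 0, 0, 0],
    [0, 0.02, 0, 0, 0],
    [0, 0.05, 0, 0, 0],
    [0, 0.09, 0, 0, 0],
    [0, 0.16, 0, -0.03, 0],
    [0, 0.23, 0, -0.1, 0],
    [0, 0.3, 0, -0.2, 0],
    [0, 0.32, 0, -0.25, 0]
  ]
}}

```text
time_s: 18.85
ee_pos: [404.2, 61.2, 126.3]
ee_rot: [-179.1, -0.7, 170.0]
force: [1.6, 0.9, -0.1]
gripper_width: 91.1
```

```bash
python3 -c "
from h import *
go(*w(-95.5,-27),10)
snap(19)
im=env.grab_frame('scene');cv2.imwrite('pics/s19.png',im[140:290,230:400,::-1].repeat(4,0).repeat(4,1))
"
```

```text
t 18.85 pos [404.2  61.2 126.3] rot [-179.1   -0.7  170. ] F [ 1.6  0.9 -0.1] fix [-251.5  -26.9] row [-0.3147  0.0029  0.229 ] 0.001
```

View pics/t19.png

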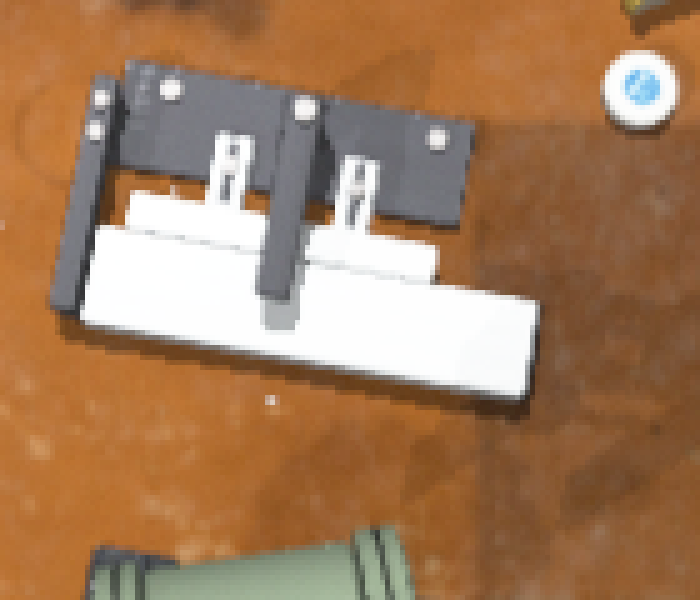

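View pics/s19.png

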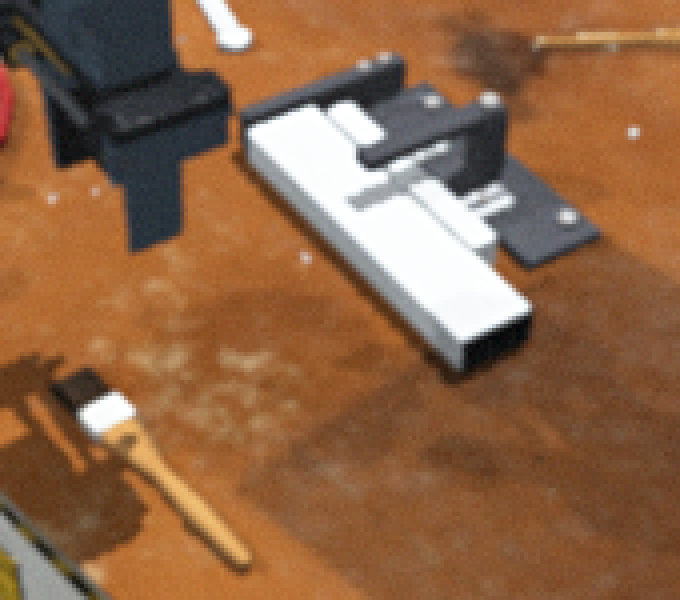

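```bash
python3 -c "
from h import *
for k in (14,17,19):
    im=cv2.imread(f'pics/t{k}.png',0)[2::5,2::5].astype(float)
    r=[]
    for c in list(range(28,50,2))+list(range(64,86,2)):
        j=int(round(46.2+(c-25)*0.177)); col=im[j-2:j+4,c]; r.append(int((255-col).sum()))
    print(k,r)
for p in zt([(80,324),(96,226),(540,300),(527,398)],30): print(tofix(p).round(1))
a=zt([(96,226),(540,300)],30);d=a[0]-a[1];print(np.degrees(np.arctan2(d[1],d[0]))-80)
"
```

```text
14 [30, 54, 30, 29, 60, 29, 30, 43, 33, 47, 40, 47, 64, 57, 38, 40, 39, 44, 44, 60, 41, 37]
17 [132, 92, 99, 133, 86, 101, 142, 56, 102, 125, 49, 94, 108, 154, 69, 91, 109, 70, 81, 89, 47, 113]
19 [27, 67, 28, 30, 62, 31, 52, 40, 35, 47, 39, 55, 62, 55, 37, 37, 37, 39, 41, 58, 40, 35]
[-82.  112.5]
[-21.1 114.2]
[ -18.  -160.9]
[ -79.3 -162.4]
0.6577794324666257
```

```bash
python3 -c "
from h import *
im=env.grab_frame('top');a=cv2.imread('pics/t17.png')[2::5,2::5];b=cv2.imread('pics/t19.png')[2::5,2::5]
for k in (62,):
    pass
for i in (a,b): print(i[50:64:3,12:24,1])
env.job_done()
"
```

```text
[[121 123 121 123 109  63 153 254 255 255 255 255]
 [121 121 122 121  64  57 252 255 255 255 255 255]
 [121 117 118  93  54 179 254 255 255 255 255 255]
 [120 115 117  60  54 252 254 254 254 254 254 254]
 [ 58  53  52  55 230 254 254 254 254 254 254 254]]
[[119 124 123 123 108  65 125 254 255 255 255 255]
 [122 121 122 124  65  46 253 255 255 255 255 255]
 [122 122 120  95  54 173 254 255 255 255 255 255]
 [120 118 120  61  56 252 254 254 254 255 254 254]
 [ 57  56  50  54 232 254 254 254 254 254 254 254]]
the job is handed in; nothing more can be done
```

I pushed the tube into the fixture without lifting it, let go, backed the arm clear and handed the job in. No verdict is reported, and I had no reading of the pins themselves.

I pushed in four stages:
1. With the open fingers I turned the tube parallel to the rail and brought it near.
2. With the closed fingers I pushed its right end most of the way to the stop.
3. I crept the long face onto the rail until the arm stalled, then crept the end against the stop until it stalled there too.
4. The push to the stop had moved the tube about 1.6 mm off the rail, so I pressed it back on.

**What the last checks showed:**
- **Rail:** the second press stalled at the same place as the first, to about 0.1 mm. The seam between tube and rail looks the same at both pin positions as when first seated, so both pins should be pushed in.
- **Forces:** about 14 N horizontally at the rail and about 10.5 N at the stop, wrist readings that include the tube's drag. The wrist also read up to about 11 N vertically during the rail press. All are below the 25 N limit.
- **End stop:** by camera the left end is at y = 112.5 to 114.2 mm, against a stop face at 115 mm and a lower limit of 112 mm. The black plug hides the true edge a little. The end did not move visibly in the final press.
- **Angle:** the camera gave 0.66° off the rail, within reading error and under the 2° limit.
- **Other items:** I saw nothing disturbed in the pictures around the work. I did not measure the pliers, tape, nozzle or lens case afterwards, but the arm never worked near them.

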